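# Blow out a clipper blade: seat it in the nest and hold the air lever down

## Robot

A 7-joint arm with a two-finger parallel gripper is mounted at the origin on the work surface. World frame = base frame: x ahead of the robot, y to its left, z up, the work surface at z = 0. Lengths are in m, angles in rad, forces in N, time in s.
With the tool pointing down it reaches from about 0.4 to 0.85 m from the base axis. Payload 4.5 kg.
Tool frame: the origin (TCP) lies where the fingers leave the gripper's body, on its centre line; the fingertips stand 64 mm ahead of it and the grasp point (between the pads) lies 45 mm ahead of it; z points along the fingers, y is the direction in which the jaws open and shut (so a half turn about z gives the same grasp; the last joint's range is limited). The gripper opens to 88 mm and grips with 3 to 60 N. Pads are 18 mm wide; open, the fingers measure 123 mm over their backs; the gripper's body (75 mm by 187 mm) begins 45 mm behind the grasp point.
Start: joints at [1.19, 0.689, -0.195, 1.565, 0.157, 0.902, -0.215], TCP at [0.252, -0.572, 0.303] pointing down, gripper open.
Joint ranges: [-3.01, 3.01], [-0.46, 2.08], [-1.47, 1.51], [0.13, 2.56], [-1, 4.14], [0.04, 2.09], [-2.66, 2.66]. Speed limits (rad/s): [2.57, 2.57, 3.14, 3.14, 3.14, 3.14, 3.14].

## Interface

Orientations are given as a unit quaternion [x, y, z, w].
In Python, from plant import monitor, snapshot, workorder, finder gives the robot as it stands.
- The arm moves only by the tool carry_out, never from a script. Its argument "motion" is one flat list of numbers, 6 for each row, row after row: the shift along the tool's x, y, z in cm, then the turn, a rotation vector about the tool's x, y, z in rad. In form: [x, y, z, rx, ry, rz, x, y, z, rx, ry, rz, ...]. A call has 1 to 8 rows; each row shifts and turns the commanded pose from where the row before left it, along the tool's axes as they then stand; what a row does not reach is not made up. A row lasts 1/8 s, in which the tool goes at most 62.5 mm and 10.7 degrees, less where a joint would pass 70% of its speed; a pose out of reach is approached as far as the arm can. A call with a gripper value outside its range is refused whole. "hand" is the finger opening in cm, from 0 to 8.81, set as the call begins (left out, the last holds). The fingers move at their own pace and stop on an object; "grip_force" is the grip in N (left out, the last holds). Time passes only in rows, so rows that do not move let the fingers close. It gives the time, the measured TCP pose, the force and the opening at its end, in the units of the state.
- monitor.get_state(): the state, without advancing time (a new reading comes with each control period).
- snapshot(name): name is "scene" or "top"; returns a dict with "frame" (384x512x3 uint8, red, green, blue), "range_z" (384x512 float32, m along the optical axis (not along the pixel's ray), 0 where there is no reading), "fx", "fy", "cx", "cy" (pixels), "D" ([k1, k2, p1, p2, k3] as OpenCV has them; the pictures are not rectified), "rvec" (rotation vector, rad) and "tvec" (3), from world to camera coordinates, as OpenCV has them. Camera axes: x right, y down, z forward; pixel columns grow to the right and rows downward; lengths in m; the calibration is good to about 2 mm. A picture is of the moment at which its call begins.
- workorder.finish_job(): hands the job in, once; it reports no verdict.
Trained networks look in a picture, given as the dict that the camera call returned (one of the last four; its "shot" number tells which), for a name from the list of things; names that differ only in an ending like _2 or _b are one class to them, and where a whole thing is asked for, a point or a joint stands for the part that bears it (a point fixed in the world has none). Each returns a list of dicts, best first, with "p" (0 to 1); they miss things now and then, are a little off and sometimes report something else, mostly with a low value. They report only what shows in the picture. A call takes as long as a camera call.
- finder.masks_of(picture, thing): "pixels" (384x512 bool, what is visible of it) and "extent" ([left, top, right, bottom] in pixels, round what is visible of it).
The state is a dict: "clock": time; "q": joint angles; "qd": joint speeds; "joint_torque": joint torques, N m; "tool_pos": TCP position; "eef_rot": TCP orientation; "contact_force": force on the tool from outside, world axes, zero at the start; "moment": the same for the moment, N m; "opening": opening from 0.0 (shut) to 1.0 (fully open).
Only numpy, scipy, OpenCV 4.12 (cv2) and the standard library are available. Lean on these libraries where they do the work, as an engineer would, in place of code of your own. Each camera call takes 0.05 s, during which the arm holds its last target. There are 200 camera calls.

## Task

Blow the hair out of the dog-clipper blade that lies on the bench: set it down, without dropping it, into the nest of the air blow-off stand so that it lies flat and fully seated with its cutter side up and its teeth towards the nozzle, and let go of it. Then press the blow gun's spring lever all the way down to its stop and keep it there, without straining it; the program finishes while the gripper is still holding the lever down. Leave the canister, brush, chew bone and dish where they are.

Things in the scene. Friction and masses are not known exactly. Their poses are not given: they have to be found in the camera images.
- blade: Detachable steel dog-clipper blade, 50 mm wide (own x), 36 mm long (own y), 17.5 mm high, about 85 g, lying cutter side up. Origin: centre of its underside; y points to the toothed edge, z up out of the cutter side. From below: toothed comb plate 50 x 36 x 4 mm, darker cutter 40 x 20 mm with its top at 7.5 mm, guide block on top. Its teeth chip if it is dropped.
- blade_grip (a point): Centre of the guide block on the blade, 4 mm behind the blade's origin (own y = -4 mm) and 12.5 mm above its underside; axes as the blade's. The block is 16 mm wide along x, 22 mm long along y, from 7.5 to 17.5 mm above the underside: pinch it from above across its width. At its rear end a hinge socket 22 mm wide along x (y -18 to -11 mm of the blade) rises to 10 mm.
- blade_teeth (a point): Middle of the blade's toothed edge, 18 mm ahead of the blade's origin along its y and 2 mm above its underside.
- stand: Fixed air blow-off stand: grey base plate 120 mm (own x) by 370 mm (own y, -200 to +170 mm), 8 mm thick. Origin on the bench, z up. White nest near the -y end, steel splash guard 55 mm high at y = -199 mm. The aluminium blow gun lies along y at x = 0, y = -48 to +150 mm, axis 78 mm high, ears of its lever pin up to 103 mm high; a hose leaves the +y end and turns to +x.
- nozzle_tip (a point): Tip of the blow gun's thin steel nozzle, 82 mm from the stand's origin towards -y, 55 mm above the bench, pointing down at the nest.
- nest (a point): Centre of the nest's pocket floor, 125 mm from the stand's origin towards -y, 28 mm above the bench; axes as the stand's. Pocket 56 mm (x) by 42 mm (y), 6 mm deep, the upper 3 mm flared by 3 mm all round. Seated, the blade's underside lies on this floor, its y along the stand's +y (teeth towards the nozzle), its guide block standing above the walls.
- lever_pad (a point): Point to press, on top of the blow gun's steel lever, 24 mm short of its rounded free end; moves with the lever. The lever is a strip 20 mm wide above the gun, along the stand's y: pin 90 mm from this point towards the nozzle, free end towards +y. At rest it slopes up 11 degrees and this point is 123 mm above the bench, fully pressed about 108 mm.
- air_lever (a joint): Angle of the lever, rad: 0 at rest (up), 0.17 fully down on its solid stop, about 15 mm of travel at lever_pad. It springs back when let go. Pressed straight down at lever_pad it takes about 3 N to start and about 8 N to hold at the stop; more than 50 N would bend it.
- canister: Bystander: closed yellow canister with a twist cap, 90 mm across, 150 mm high, standing; origin at the centre of its underside.
- pin_brush: Bystander: wooden pin brush, 225 mm long along own y, 62 mm wide, 31 mm high, lying pins up; origin on the bench, near its middle.
- chew_bone: Bystander: hard blue nylon chew bone, 132 mm long along own x, 64 mm wide, 36 mm high; origin at the centre of its underside.
- glass_dish: Bystander: small glass dish, 90 mm across, 35 mm high, rim up; origin at the centre of its underside.

How it is judged:
By the outcome, as a careful person would: the job done as asked, in the order asked, and still so for the second after the job is handed in, while the arm keeps its last pose, push and grip.
It also fails if it takes over 51 s, if anything falls off the work surface, if the arm or the gripper's body presses on something with over 40 N, if the wrist force passes 120 N, or if a joint passes its speed limit or range.

## Working session

There is one attempt and no reset: what is moved stays moved. The work goes in short steps, Python scripts to look and compute and a tool call to move; the robot and the scene stay as the last step left them, time stands still between calls to the robot, and variables do not carry over. Pictures are saved under pics/ and viewed, about 8 in all and at most 12, crops included, and the job is handed in when it is done.

Besides the shell and the picture viewer there is one more tool, called after ">>>" as name(argument=value, ...), one argument or row to a line, values as JSON. carry_out: Moves the arm, as the interface text tells. Its arguments: {"type":"object","properties":{"motion":{"type":"array"},"hand":{"type":"number"},"grip_force":{"type":"number"}},"required":["motion"]}

```bash
mkdir -p pics; ls
cat > h.py <<'E'
import numpy as np, cv2
from scipy.spatial.transform import Rotation as R
from plant import monitor, snapshot, workorder, finder
def cam(p):
    K=np.array([[p['fx'],0,p['cx']],[0,p['fy'],p['cy']],[0,0,1]]);Rm=cv2.Rodrigues(np.array(p['rvec'],float))[0]
    return K,np.array(p['D'],float),Rm,np.array(p['tvec'],float).ravel()
def cloud(p,m=None):
    K,D,Rm,t=cam(p);z=p['range_z']
    ok=z>0
    if m is not None: ok&=m
    v,u=np.nonzero(ok)
    n=cv2.undistortPoints(np.c_[u,v].astype(float)[:,None],K,D)[:,0]
    zz=z[v,u][:,None]
    return ((np.c_[n,np.ones(len(n))]*zz)-t)@Rm, np.c_[u,v]
def proj(p,X):
    K,D,Rm,t=cam(p);return cv2.projectPoints(np.array(X,float).reshape(-1,3),np.array(p['rvec'],float),t,K,D)[0][:,0]
def ray(p,uv):
    K,D,Rm,t=cam(p);n=cv2.undistortPoints(np.array(uv,float).reshape(-1,1,2),K,D)[:,0]
    return -Rm.T@t,(np.c_[n,np.ones(len(n))])@Rm
def save(p,name,box=None,s=1):
    f=p['frame'][...,::-1]
    if box: f=f[box[1]:box[3],box[0]:box[2]]
    cv2.imwrite('pics/'+name+'.png',cv2.resize(f,None,fx=s,fy=s,interpolation=cv2.INTER_CUBIC))
E
python3 - <<'E'
from h import *
print(monitor.get_state())
a=snapshot('scene');b=snapshot('top')
im=np.vstack([a['frame'],b['frame']])
np.savez('a.npz',**{k:np.array(v) for k,v in a.items()});np.savez('b.npz',**{k:np.array(v) for k,v in b.items()})
cv2.imwrite('pics/a.png',cv2.resize(np.hstack([a['frame'],b['frame']])[...,::-1],(800,300)))
save(b,'b',None,1.5)
for n,p in(('scene',a),('top',b)):
    K,D,Rm,t=cam(p);print(n,-Rm.T@t,Rm[2],p['fx'])
    for th in ['blade','stand','air_lever','lever_pad','nest','canister','pin_brush','chew_bone','glass_dish']:
        try:
            for r in finder.masks_of(p,th)[:2]:
                X,_=cloud(p,r['pixels']);print(th,round(r['p'],2),r['extent'],r['pixels'].sum(),np.median(X,0).round(3),X.min(0).round(3),X.max(0).round(3))
        except Exception as e: print(th,e)
E
```

```text
pics
{'clock': 0.0, 'q': array([ 1.18977211,  0.68996142, -0.19452906,  1.56634749,  0.15728768,
        0.90247678, -0.21510111]), 'qd': array([ 0.00118674,  0.00059972, -0.00014206, -0.00038118, -0.00018306,
       -0.00044984,  0.00078904]), 'joint_torque': array([-4.88060759e-04, -5.27565408e+01, -1.26726497e+00, -1.53424680e+01,
       -5.27138938e-02,  6.62477381e-03,  1.80947609e-04]), 'tool_pos': array([ 0.25165889, -0.5715348 ,  0.30192346]), 'eef_rot': array([ 9.78557681e-01,  2.05971001e-01, -2.39708579e-04, -8.68562299e-04]), 'contact_force': array([-0.17393591, -0.44165331, -0.4397912 ]), 'moment': array([ 0.00441377, -0.01640893, -0.00489812]), 'opening': 1.0050983338746924}
scene [1.09371483 0.52975062 0.76206254] [-0.53625902 -0.50821884 -0.67389901] 358.0141771208309
stand 0.97 [112.4, 157.8, 276.1, 382.2] 5470 [0.637 0.035 0.012] [ 0.528 -0.231 -0.058] [1.088 0.181 0.129]
air_lever 0.53 [214.9, 179.9, 243.3, 200.6] 235 [0.619 0.003 0.115] [ 0.517 -0.075 -0.003] [0.634 0.062 0.129]
air_lever 0.33 [108.1, 156.9, 277.3, 382.8] 5716 [0.639 0.041 0.011] [ 0.528 -0.288 -0
[... 1311 characters left out ...]
.051  0.006] [0.663 0.068 0.13 ]
nest 0.86 [192.7, 24.8, 341.7, 207.2] 6588 [ 0.61  -0.014  0.009] [ 0.526 -0.226 -0.386] [1.244 0.195 0.13 ]
canister 0.97 [89.7, 138.2, 138.2, 178.8] 1499 [0.617 0.365 0.139] [ 0.583  0.335 -0.005] [0.711 0.472 0.155]
pin_brush 0.67 [348.8, 143.6, 425.1, 165.5] 974 [ 0.675 -0.401  0.014] [ 0.644 -0.475  0.001] [ 0.709 -0.253  0.034]
pin_brush 0.67 [87.8, 137.7, 140.0, 180.1] 1474 [0.618 0.366 0.142] [ 0.583  0.335 -0.004] [0.705 0.48  0.155]
chew_bone 0.63 [101.2, 206.7, 139.8, 258.4] 752 [0.433 0.369 0.029] [ 0.371  0.318 -0.006] [0.509 0.42  0.04 ]
chew_bone 0.4 [229.6, 155.0, 280.4, 172.4] 364 [0.616 0.006 0.114] [ 0.599 -0.048  0.006] [0.647 0.064 0.13 ]
```

View pics/b.png

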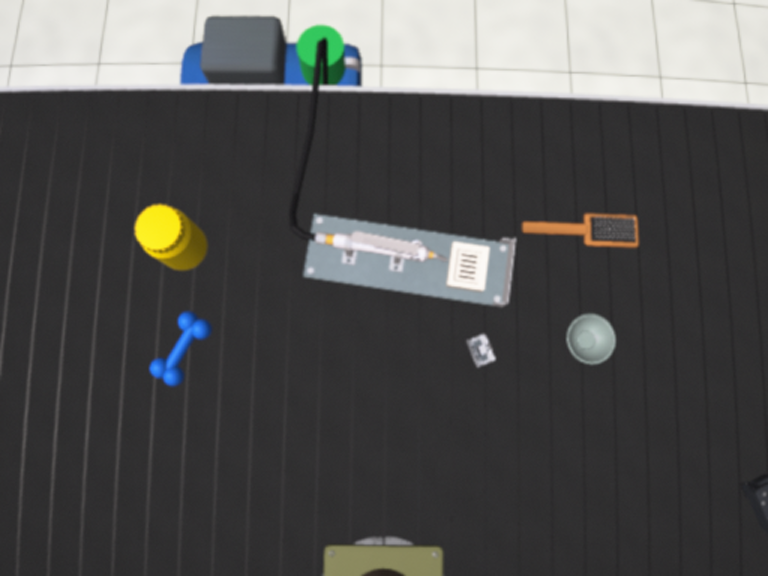

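View pics/a.png

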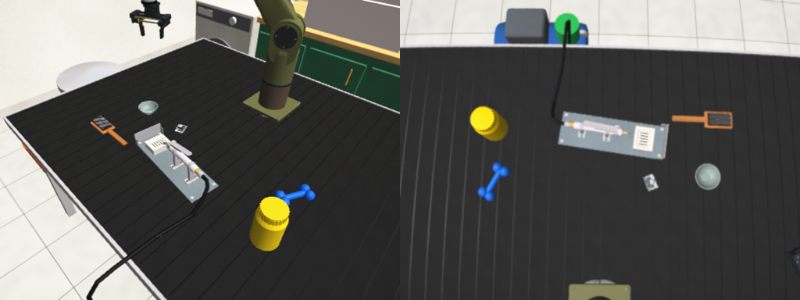

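The top view shows the blade near px (320,232), with the stand's nest at (312,177), the gun running to about (215,160), and the nozzle to its left. I'll zoom in and fit the poses.

Run:
```python
from h import *
a=dict(np.load('a.npz'));b=dict(np.load('b.npz'))
def crop(p,c,w,s):
    u,v=proj(p,c)[0].astype(int);print(u-w,v-w);return cv2.resize(p['frame'][v-w:v+w,u-w:u+w,::-1],(s,s),interpolation=cv2.INTER_CUBIC)
im=np.hstack([crop(b,[.446,-.172,.01],20,390),crop(a,[.446,-.172,.01],20,390)])
cv2.imwrite('pics/c.png',im)
# stand base plate fit: top-view points with z 4..12mm near stand
for n,p in (('top',b),('scene',a)):
    X,_=cloud(p);m=(X[:,0]>.48)&(X[:,0]<.72)&(X[:,1]>-.26)&(X[:,1]<.22)
    X=X[m];pl=X[(X[:,2]>.0045)&(X[:,2]<.012)]
    r=cv2.minAreaRect((pl[:,:2]*1000).astype(np.float32));print(n,len(pl),r,np.median(pl[:,2]))
    ne=X[(X[:,2]>.026)&(X[:,2]<.038)&(X[:,1]<-.09)]
    print(' nest',cv2.minAreaRect((ne[:,:2]*1000).astype(np.float32)),len(ne),np.percentile(ne[:,2],[5,50,95]))
    lv=X[(X[:,2]>.1)];l=lv[:,:2]-lv[:,:2].mean(0)
    print(' lever',lv.mean(0),len(lv),np.linalg.svd(l)[2][0] if len(lv) else 0, lv.min(0),lv.max(0))
    X,_=cloud(p);t=X[(abs(X[:,0]-.446)<.05)&(abs(X[:,1]+.172)<.05)]
    print(' bench z',np.median(t[:,2]))
    for lo in(.0025,.006,.012):
        q=t[t[:,2]>lo];print(' blade',lo,len(q),cv2.minAreaRect((q[:,:2]*1000).astype(np.float32)),q.max(0),q[:,:2].mean(0))
```

```text
300 213
211 142
top 3384 ((598.7172241210938, -20.212783813476562), (472.6826477050781, 232.510009765625), 88.6031265258789) 0.007338644102606493
 nest ((592.64453125, -164.58200073242188), (108.45352935791016, 120.3486328125), 82.56671905517578) 682 [0.02646704 0.03124589 0.03584297]
 lever [0.61528044 0.00487998 0.11403645] 388 [-0.14631852 -0.98923753] [ 0.59362077 -0.05259532  0.10008614] [0.63237068 0.06411642 0.12973861]
 bench z -0.0001887734328204257
 blade 0.0025 261 ((445.8077087402344, -172.56396484375), (95.16551971435547, 96.54829406738281), 0.9561131596565247) [ 0.49412361 -0.12439571  0.02019625] [ 0.44515946 -0.17338309]
 blade 0.006 104 ((453.0577697753906, -176.92120361328125), (38.346946716308594, 60.514862060546875), 44.76919937133789) [ 0.46569937 -0.15383725  0.02019625] [ 0.44669186 -0.17324141]
 blade 0.012 48 ((448.1067810058594, -175.83377075195312), (16.616928100585938, 24.36734390258789), 27.913419723510742) [ 0.46001439 -0.16409212  0.02019625] [ 0.44765369 -0.17536811]
scene 2260 ((600.557373046875, -45.331390380859375), (421.9139709472656, 229.689804077
[... 221 characters left out ...]
367  0.115108  ] 226 [0.11495201 0.99337105] [ 0.59737553 -0.05549597  0.10007143] [0.63384028 0.06241119 0.12893346]
 bench z 0.0011308348904163093
 blade 0.0025 142 ((447.4290466308594, -168.9967041015625), (88.65518188476562, 94.9036865234375), 0.769477903842926) [ 0.49203425 -0.12214444  0.02132715] [ 0.45146988 -0.1696971 ]
 blade 0.006 67 ((452.79840087890625, -173.2859344482422), (52.472721099853516, 29.513336181640625), 13.749984741210938) [ 0.48066005 -0.15774896  0.02132715] [ 0.45162403 -0.17276908]
 blade 0.012 27 ((451.5678405761719, -176.96421813964844), (17.860897064208984, 22.788057327270508), 14.968993186950684) [ 0.4610699  -0.16572281  0.02132715] [ 0.45083974 -0.17577277]
```

View pics/c.png

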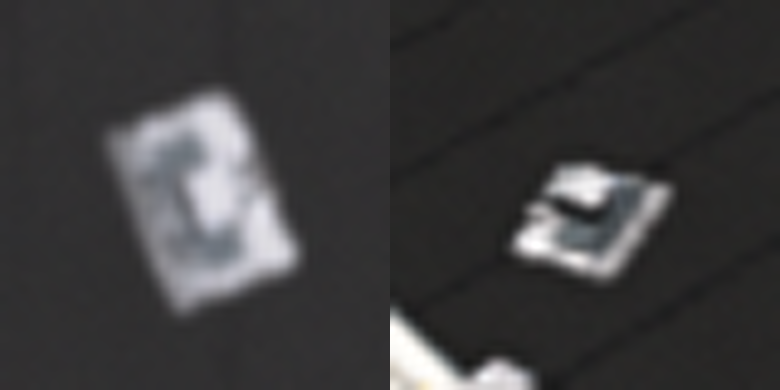

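```bash
cat >> h.py <<'E'
from scipy.optimize import differential_evolution, minimize
def se2(q,P):
    c,s=np.cos(q[2]),np.sin(q[2]);P=np.atleast_2d(P);return np.c_[q[0]+c*P[:,0]-s*P[:,1],q[1]+s*P[:,0]+c*P[:,1],P[:,2]]
def poly(x0,x1,y0,y1,z,n=40,o=0.):
    x0-=o;x1+=o;y0-=o;y1+=o
    t=np.linspace(0,1,n)[:,None];C=np.array([[x0,y0],[x1,y0],[x1,y1],[x0,y1],[x0,y0]])
    L=np.vstack([C[i]+(C[i+1]-C[i])*t for i in range(4)]);return np.c_[L,np.full(len(L),z)]
def gray(p): return cv2.cvtColor(p['frame'],cv2.COLOR_RGB2GRAY).astype(np.float32)
def samp(g,uv): return cv2.remap(g,uv[:,:1].astype(np.float32),uv[:,1:].astype(np.float32),cv2.INTER_LINEAR)[:,0]
def fit(views,rect,z,d,q0,span,sel=None):
    I=poly(*rect,z,o=-d);O=poly(*rect,z,o=d);G=[(p,gray(p)) for p in views]
    if sel is not None: I,O=I[sel],O[sel]
    def cost(q): return -sum(np.clip(samp(g,proj(p,se2(q,I)))-samp(g,proj(p,se2(q,O))),-10,60).mean() for p,g in G)
    r=differential_evolution(cost,[(a-s,a+s) for a,s in zip(q0,span)],seed=1,popsize=20,tol=1e-6)
    return r.x,r.fun
E
cat > f.py <<'E'
from h import *
a=dict(np.load('a.npz'));b=dict(np.load('b.npz'))
for n,v in(('top',[b]),('scene',[a]),('both',[a,b])):
    s=fit(v,(-.06,.06,-.2,.17),.008,.003,(.61,-.01,-.13),(.03,.03,.1))
    print(n,'stand',s[0].round(4),s[1],'nest',se2(s[0],[0,-.125,.028]).round(4),'pad',se2(s[0],[0,.042,.123]).round(4))
    k=fit(v,(-.025,.025,-.018,.018),.003,.0025,(.446,-.172,.37),(.02,.02,.3))
    print(n,'blade',k[0].round(4),k[1])
def ov(p,qs,qb,c,w,s):
    u,v=proj(p,c)[0].astype(int);f=s/(2*w)
    im=cv2.resize(p['frame'][v-w:v+w,u-w:u+w,::-1],(s,s),interpolation=cv2.INTER_CUBIC)
    def dr(q,P,col): cv2.polylines(im,[(((proj(p,se2(q,P))-[u-w,v-w]+.5)*f)).astype(int)],False,col,1)
    dr(qs,poly(-.06,.06,-.2,.17,.008),(0,255,0));dr(qs,poly(-.028,.028,-.146,-.104,.031),(0,0,255));dr(qs,[[0,-.082,.055],[0,.042,.123]],(255,0,255));dr(qs,poly(-.01,.01,-.048,.066,.12),(255,255,0))
    dr(qb,poly(-.025,.025,-.018,.018,.004),(0,255,0));dr(qb,poly(-.008,.008,-.015,.007,.0175),(0,0,255))
    return im
cv2.imwrite('pics/d.png',np.vstack([np.hstack([ov(p,s[0],k[0],[.6,-.02,.03],75,300),ov(p,s[0],k[0],[.446,-.172,.01],20,300)]) for p in(b,a)]))
E
python3 f.py
```

```text
top stand [ 0.6118 -0.0299 -0.1381] -49.589317321777344 nest [[ 0.5946 -0.1537  0.028 ]] pad [[0.6175 0.0117 0.123 ]]
top blade [ 0.4459 -0.171   0.4019] -59.419097900390625
scene stand [ 0.6156 -0.0179 -0.1381] -41.14473342895508 nest [[ 0.5984 -0.1417  0.028 ]] pad [[0.6214 0.0237 0.123 ]]
scene blade [ 0.445  -0.1742  0.3838] -51.59531784057617
both stand [ 0.6141 -0.0189 -0.1398] -87.07451629638672 nest [[ 0.5967 -0.1427  0.028 ]] pad [[0.6199 0.0227 0.123 ]]
both blade [ 0.4453 -0.172   0.3898] -107.80113220214844
```

View pics/d.png

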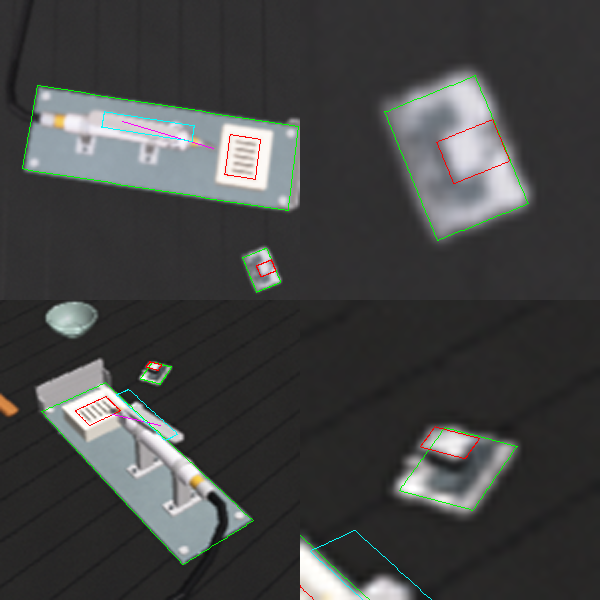

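The overlay (top crops: plate, slots and blade outline; scene below) lines up to within about 2 mm. The dark cutter is on the +y world side, so the teeth point roughly towards (-0.38, 0.92). Now I'll refine the nest centre and plan the approach.

```bash
cat >> h.py <<'E'
def down(head): # tool x heading, tool z down
    c,s=np.cos(head),np.sin(head);return R.from_matrix(np.array([[c,s,0],[s,-c,0],[0,0,-1.]]))
def plan(pos,head,n,start=None):
    st=monitor.get_state()
    p,r=(st['tool_pos'],R.from_quat(st['eef_rot'])) if start is None else start
    p=np.array(p,float);pos=np.array(pos,float);rt=down(head);rows=[]
    for i in range(n):
        k=n-i
        d=r.inv().apply((pos-p)/k)*100;w=(r.inv()*rt).as_rotvec()/k
        row=np.r_[d.round(2),w.round(3)];rows.append(row)
        p=p+r.apply(row[:3]/100);r=r*R.from_rotvec(row[3:])
    for w in rows: print([float(x)+0. for x in w],end=',\n')
    print('end',p.round(4));return p,r
E
python3 - <<'E'
from h import *
a=dict(np.load('a.npz'));b=dict(np.load('b.npz'))
yaw=-.139
for n,v in(('top',[b]),('scene',[a])):
    best=None
    G=[(p,gray(p)) for p in v]
    def cost(q):
        I=poly(-q[2],q[2],-q[3],q[3],.034,o=-.002);O=poly(-q[2],q[2],-q[3],q[3],.034,o=.002);s=(q[0],q[1],yaw)
        # skip +x-hidden none
        return -sum((samp(g,proj(p,se2(s,I)))-samp(g,proj(p,se2(s,O)))).clip(-10,60).mean() for p,g in G)
    r=differential_evolution(cost,[(.58,.615),(-.16,-.125),(.03,.05),(.022,.042)],seed=1,tol=1e-6);print(n,r.x.round(4),r.fun)
r=fit([a,b],(-.06,.06,-.2,.17),.008,.003,(.61,-.02,-.13),(.03,.03,.1),sel=np.r_[40:160]);print('no guard edge',r[0],r[1])
for p in (a,b): pass
st=plan([.4455,-.1725,.17],1.961,10)
E
```

```text
top [ 0.5966 -0.1449  0.0411  0.0344] -56.91010665893555
scene [ 0.5971 -0.1477  0.0411  0.0339] -45.9796257019043
no guard edge [ 0.61418342 -0.01987836 -0.13603348] -108.49177551269531
[3.38, -2.88, 1.33, 0.0, 0.0, -0.155],
[3.79, -2.32, 1.33, 0.0, 0.0, -0.155],
[4.1, -1.71, 1.33, 0.0, 0.0, -0.155],
[4.31, -1.05, 1.33, 0.0, 0.0, -0.154],
[4.42, -0.38, 1.33, 0.0, 0.0, -0.155],
[4.43, 0.31, 1.32, 0.0, 0.0, -0.154],
[4.33, 0.98, 1.33, 0.0, 0.0, -0.155],
[4.13, 1.64, 1.32, 0.0, 0.0, -0.154],
[3.82, 2.25, 1.33, 0.0, 0.0, -0.155],
[3.43, 2.82, 1.32, 0.0, 0.0, -0.154],
end [ 0.4455 -0.1725  0.17  ]
```

>>> carry_out(
  motion=[3.38,-2.88,1.33,0,0,-0.155,3.79,-2.32,1.33,0,0,-0.155,4.1,-1.71,1.33,0,0,-0.155,4.31,-1.05,1.33,0,0,-0.154,4.42,-0.38,1.33,0,0,-0.155,4.43,0.31,1.32,0,0,-0.154,4.33,0.98,1.33,0,0,-0.155,4.13,1.64,1.32,0,0,-0.154],
  hand=3.6,
  grip_force=20,
)

```text
clock: 2.0
tool_pos: [0.4076, -0.2513, 0.1963]
eef_rot: [0.676, 0.737, 0.0, 0.001]
contact_force: [0.9, -0.7, 1.1]
opening: 0.409
```

>>> carry_out(
  motion=[3.82,2.25,1.33,0,0,-0.155,3.43,2.82,1.32,0,0,-0.154,0,0,0,0,0,0,0,0,0,0,0,0],
)

```text
clock: 2.5
tool_pos: [0.4453, -0.1732, 0.17]
eef_rot: [0.557, 0.83, -0.001, 0.0]
contact_force: [0.0, -0.4, 0.2]
opening: 0.408
```

Run:
```python
from h import *
s=monitor.get_state();print(s['clock'],s['tool_pos'],R.from_quat(s['eef_rot']).as_matrix().round(4).tolist(),s['contact_force'],s['q'].round(2))
plan([.4459,-.1734,.095],1.961,4)
```

```text
2.5 [ 0.44529567 -0.17320983  0.17004999] [[-0.3789, 0.9254, -0.0006], [0.9254, 0.3789, -0.001], [-0.0007, -0.0009, -1.0]] [ 0.04726302 -0.41764406  0.16245001] [ 0.5   0.75 -0.36  2.11  0.68  0.39 -0.03]
[-0.01, 0.01, 1.88, 0.0, 0.0, 0.0],
[-0.01, 0.02, 1.87, 0.0, 0.0, -0.001],
[-0.01, 0.01, 1.88, 0.0, 0.0, 0.0],
[-0.01, 0.02, 1.87, -0.001, 0.001, -0.001],
end [ 0.446  -0.1734  0.095 ]
```

>>> carry_out(
  motion=[0,0,2.5,0,0,0,0,0.05,2.5,0,0,0,0,0,1.5,0,0,0,0,0,0.5,0,0,0,0,0,0,0,0,0],
)

```text
clock: 3.12
tool_pos: [0.4457, -0.1733, 0.1003]
eef_rot: [0.557, 0.83, -0.0, 0.0]
contact_force: [-0.2, -1.3, -0.2]
opening: 0.408
```

Run:
```python
from h import *
b=snapshot('top');a=snapshot('scene');s=monitor.get_state();print(s['tool_pos'],s['contact_force'],s['opening'])
def crop(p,c,w,q):
    u,v=proj(p,c)[0].astype(int);im=cv2.resize(p['frame'][v-w:v+w,u-w:u+w,::-1],(q,q),interpolation=cv2.INTER_CUBIC)
    for r,col in ((poly(-.025,.025,-.018,.018,.004),(0,255,0)),(poly(-.008,.008,-.015,.007,.0175),(0,0,255))):
        cv2.polylines(im,[((proj(p,se2((.4453,-.172,.39),r))-[u-w,v-w]+.5)*q/2/w).astype(int)],False,col,1)
    return im
cv2.imwrite('pics/e.png',np.hstack([crop(b,[.446,-.172,.03],24,400),crop(a,[.446,-.172,.03],24,400)]))
```

```text
[ 0.44609854 -0.1729134   0.10060781] [-0.50525813  0.56092398 -1.07433219] 0.411827262661371
```

View pics/e.png

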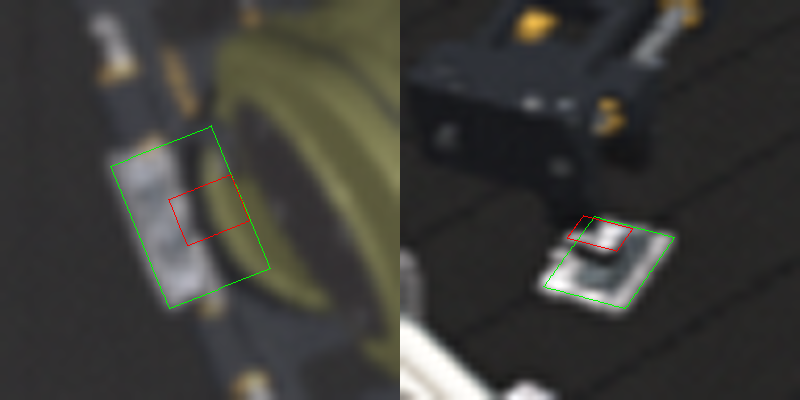

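The scene view (right) shows the fingers straddling the guide block at about (605,235), with the outline agreeing to 1–2 mm. Descend and grip.

>>> carry_out(
  motion=[0,0,1.2,0,0,0,0,0,0.8,0,0,0,0,0,0.4,0,0,0,0,0,0.15,0,0,0,0,0,0,0,0,0],
)

```text
clock: 3.85
tool_pos: [0.446, -0.1723, 0.0746]
eef_rot: [0.557, 0.831, -0.0, 0.0]
contact_force: [-0.9, -0.3, -0.3]
opening: 0.404
```

>>> carry_out(
  motion=[0,0,0,0,0,0,0,0,0,0,0,0,0,0,0,0,0,0,0,0,0,0,0,0,0,0,0,0,0,0],
  hand=0.5,
  grip_force=25,
)

```text
clock: 4.47
tool_pos: [0.4462, -0.1723, 0.0747]
eef_rot: [0.557, 0.831, 0.0, 0.0]
contact_force: [-1.1, -0.5, 2.8]
opening: 0.174
```

>>> carry_out(
  motion=[0,0,-0.5,0,0,0,0,0,-1.5,0,0,0,0,0,-3,0,0,0,0,0,-3,0,0,0,0,0,-2,0,0,0,0,0,0,0,0,0],
)

```text
clock: 5.22
tool_pos: [0.4463, -0.1727, 0.1756]
eef_rot: [0.557, 0.83, 0.0, 0.001]
contact_force: [-0.1, 0.8, -0.9]
opening: 0.179
```

Run:
```python
from h import *
s=monitor.get_state();print(s['tool_pos'],s['contact_force'],s['opening'],s['clock'])
plan([.597,-.145,.19],np.pi/2-.138,7)
```

```text
[ 0.44627207 -0.17273931  0.17562535] [-0.0636104   0.81586835 -0.94041311] 0.17869647801644714 5.225
[-0.45, 2.14, -0.2, 0.0, 0.0, 0.075],
[-0.29, 2.17, -0.2, 0.0, 0.0, 0.075],
[-0.12, 2.19, -0.2, 0.0, 0.0, 0.075],
[0.04, 2.19, -0.2, 0.001, 0.0, 0.076],
[0.2, 2.18, -0.2, 0.0, 0.0, 0.075],
[0.37, 2.16, -0.21, 0.001, 0.0, 0.076],
[0.53, 2.12, -0.2, 0.0, 0.001, 0.075],
end [ 0.597 -0.145  0.19 ]
```

>>> carry_out(
  motion=[-0.45,2.14,-0.2,0,0,0.075,-0.29,2.17,-0.2,0,0,0.075,-0.12,2.19,-0.2,0,0,0.075,0.04,2.19,-0.2,0,0,0.076,0.2,2.18,-0.2,0,0,0.075,0.37,2.16,-0.2,0,0,0.076,0.53,2.12,-0.2,0,0,0.075,0,0,0,0,0,0],
)

```text
clock: 6.22
tool_pos: [0.5974, -0.1435, 0.1874]
eef_rot: [0.753, 0.658, 0.0, 0.0]
contact_force: [-1.0, -0.9, -1.0]
opening: 0.179
```

Run:
```python
from h import *
s=monitor.get_state();a=snapshot('scene');b=snapshot('top');print(s['tool_pos'],s['contact_force'],s['opening'])
x,y,z=s['tool_pos'];m=R.from_quat(s['eef_rot']).as_matrix();yaw=np.arctan2(m[1,0],m[0,0])-np.pi/2;print(yaw,m[:,2])
zb=z-.0745
print(s['clock'])
ims=[]
for dy in (0,):
    q=(x-np.sin(yaw)*.0,y,yaw)
    r=fit([a],(-.025,.025,-.018,.018),zb+.003,.0025,(x,y,yaw),(.01,.01,.12));print('scene fit',r, se2((-x*0,0,0),[0,0,0])[0][:0])
    d=np.array([r[0][0]-x,r[0][1]-y]);c,s_=np.cos(yaw),np.sin(yaw);print('blade in tool: along x_b',d@[c,s_],'y_b',d@[-s_,c])
w=32;out=[]
for p in (a,b):
    u,v=proj(p,[x,y,zb])[0].astype(int);im=cv2.resize(p['frame'][v-w:v+w,u-w:u+w,::-1],(400,400),interpolation=cv2.INTER_CUBIC)
    for qq,P,col in ((r[0],poly(-.025,.025,-.018,.018,zb+.004),(0,255,0)),(r[0],poly(-.008,.008,-.015,.007,zb+.0175),(0,0,255)),((.614,-.0198,-.138),poly(-.031,.031,-.149,-.101,.034),(255,255,0))):
        cv2.polylines(im,[((proj(p,se2(qq,P))-[u-w,v-w]+.5)*200/w).astype(int)],False,col,1)
    out.append(im)
cv2.imwrite('pics/g.png',np.hstack(out))
```

```text
[ 0.59742944 -0.14349228  0.1873697 ] [-1.04812404 -0.9491324  -1.007344  ] 0.17863285227297448
-0.1348889276043077 [ 2.64363371e-05  8.48678342e-06 -1.00000000e+00]
6.225
scene fit (array([ 0.59585143, -0.14439776, -0.25444587]), np.float64(-31.281341552734375)) []
blade in tool: along x_b -0.001441900273499318 y_b -0.0011094635554521938
```

View pics/g.png

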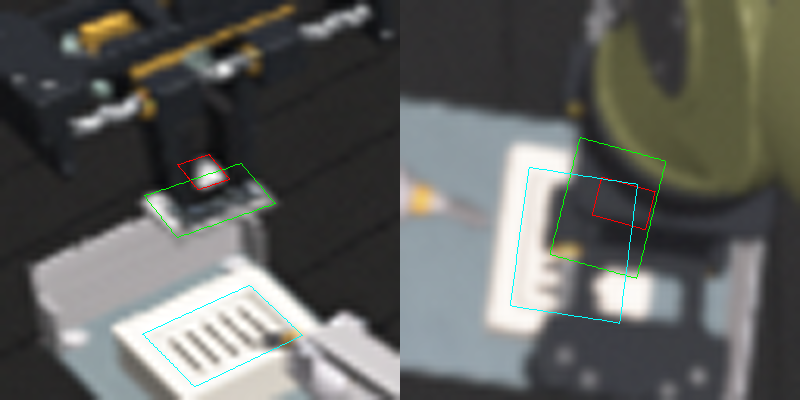

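Run:
```python
from h import *
a=snapshot('scene');g=gray(a);s=monitor.get_state();x,y,z=s['tool_pos'];yaw=-.135;zb=z-.0745;n=40
print(s['tool_pos'])
for sel,nm in((np.r_[80:120],'teeth'),(np.r_[40:60,140:160],'sides(front halves?)'),(np.r_[40:70,80:120,130:160],'teeth+sides')):
    I=poly(-.025,.025,-.018,.018,zb+.002,o=-.002)[sel];O=poly(-.025,.025,-.018,.018,zb+.002,o=.002)[sel];L=[]
    for dx in np.arange(-4,4.1,.5):
        for dy in np.arange(-6,5.1,.5):
            o=se2((x,y,yaw),[dx/1e3,dy/1e3,0])[0];q=(o[0],o[1],yaw)
            L.append(((samp(g,proj(a,se2(q,I)))-samp(g,proj(a,se2(q,O)))).clip(-10,60).mean(),dx,dy))
    print(nm,[tuple(np.round(l,1)) for l in sorted(L)[::-1][:6]])
w=20;zt=zb+.01;u,v=proj(a,[x,y,zt])[0].astype(int);im=cv2.resize(a['frame'][v-w:v+w,u-w:u+w,::-1],(600,600),interpolation=cv2.INTER_CUBIC)
for dy,col in((0,(0,255,0)),):
  for P,c in((poly(-.025,.025,-.018,.018,zb+.004),(0,255,0)),(poly(-.025,.025,-.018,.018,zb),(0,255,255)),(poly(-.008,.008,-.015,.007,zb+.0175),(0,0,255))):
    cv2.polylines(im,[((proj(a,se2((x,y,yaw),P))-[u-w,v-w]+.5)*300/w).astype(int)],False,c,1)
cv2.imwrite('pics/i.png',im)
```

```text
[ 0.59500386 -0.14482814  0.18748616]
teeth [(np.float64(24.5), np.float64(-4.0), np.float64(-0.5)), (np.float64(24.4), np.float64(-3.5), np.float64(-0.5)), (np.float64(24.4), np.float64(-4.0), np.float64(-1.0)), (np.float64(24.4), np.float64(-4.0), np.float64(0.0)), (np.float64(24.0), np.float64(-3.5), np.float64(-1.0)), (np.float64(24.0), np.float64(-3.5), np.float64(0.0))]
sides(front halves?) [(np.float64(40.6), np.float64(-1.5), np.float64(5.0)), (np.float64(40.1), np.float64(-2.0), np.float64(5.0)), (np.float64(39.9), np.float64(-1.5), np.float64(4.5)), (np.float64(39.2), np.float64(-2.0), np.float64(4.5)), (np.float64(39.0), np.float64(-1.0), np.float64(5.0)), (np.float64(39.0), np.float64(-1.5), np.float64(4.0))]
teeth+sides [(np.float64(31.6), np.float64(-1.5), np.float64(0.5)), (np.float64(31.4), np.float64(-2.0), np.float64(0.0)), (np.float64(31.4), np.float64(-1.5), np.float64(1.0)), (np.float64(31.4), np.float64(-2.0), np.float64(0.5)), (np.float64(31.4), np.float64(-1.5), np.float64(0.0)), (np.float64(31.3), np.float64(-2.0), np.float64(1.0))]
```

View pics/i.png

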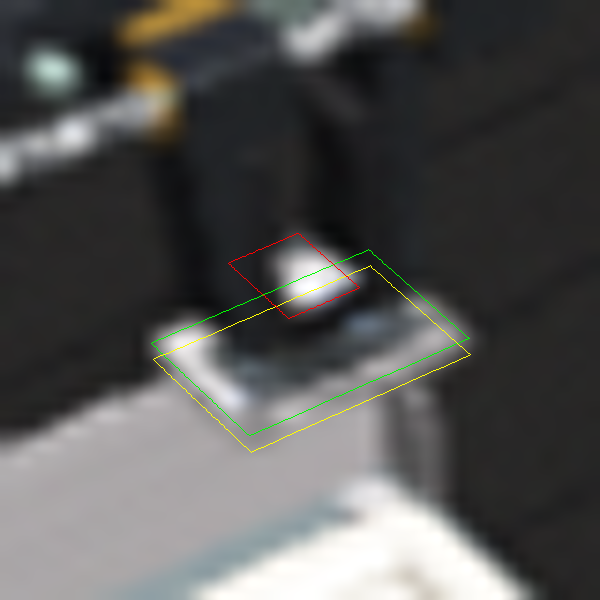

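Run:
```python
from h import *
for i in range(6):
    s=monitor.get_state();print(s['clock'],s['tool_pos'].round(4),s['q'].round(4));snapshot('top')
```

```text
6.375 [ 0.595  -0.1448  0.1875] [ 0.3549  0.8377 -0.3452  1.6938  0.4101  0.6856 -0.3427]
6.425 [ 0.5951 -0.145   0.1877] [ 0.3552  0.8374 -0.3453  1.6936  0.41    0.6857 -0.3428]
6.475 [ 0.5954 -0.145   0.188 ] [ 0.3553  0.8371 -0.3456  1.6932  0.4098  0.6857 -0.3429]
6.525 [ 0.5956 -0.1449  0.1882] [ 0.3553  0.8369 -0.3458  1.6928  0.4097  0.6857 -0.343 ]
6.575 [ 0.5958 -0.1449  0.1883] [ 0.3553  0.8369 -0.3459  1.6924  0.4095  0.6858 -0.3431]
6.625 [ 0.5961 -0.1448  0.1885] [ 0.3552  0.8368 -0.346   1.6919  0.4095  0.6858 -0.3431]
```

>>> carry_out(
  motion=[0,0,2,0,0,0,0,0,2.5,0,0,0,0,0,1.5,0,0,0,0,0,0.8,0,0,0,0,0,0,0,0,0,0,0,0,0,0,0,0,0,0,0,0,0],
)

```text
clock: 7.55
tool_pos: [0.5971, -0.1445, 0.1212]
eef_rot: [0.754, 0.657, 0.0, 0.001]
contact_force: [-0.4, -0.8, -1.0]
opening: 0.176
```

Run:
```python
from h import *
a=snapshot('scene');s=monitor.get_state();x,y,z=s['tool_pos'];zb=z-.0747;print(s['clock'],s['tool_pos'],s['contact_force'],R.from_quat(s['eef_rot']).as_matrix().round(4).tolist())
w=24;u,v=proj(a,[.597,-.145,.035])[0].astype(int);im=cv2.resize(a['frame'][v-w:v+w,u-w:u+w,::-1],(600,600),interpolation=cv2.INTER_CUBIC)
for q,P,c in(((x,y,-.137),poly(-.025,.025,-.018,.018,zb+.002),(0,255,0)),((.614,-.0207,-.137),poly(-.031,.031,-.149,-.101,.034),(255,255,0))):
    cv2.polylines(im,[((proj(a,se2(q,P))-[u-w,v-w]+.5)*300/w).astype(int)],False,c,1)
cv2.imwrite('pics/j.png',im)
```

```text
7.6 [ 0.59703252 -0.14447044  0.12112086] [ 0.19755151 -0.17021749 -0.33981546] [[0.1366, 0.9906, 0.0011], [0.9906, -0.1366, -0.0002], [-0.0001, 0.0011, -1.0]]
```

View pics/j.png

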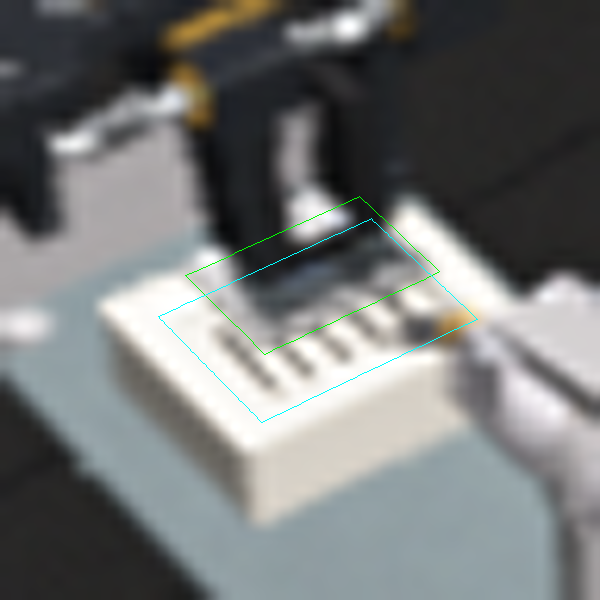

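The cyan pocket rim sits symmetrically on the nest block to within about 1 mm, and the blade hangs over it with its teeth towards the nozzle at (450,325). Lower it gently.

>>> carry_out(
  motion=[0,0,0.6,0,0,0,0,0,0.4,0,0,0,0,0,0.2,0,0,0,0,0,0.2,0,0,0,0,0,0.1,0,0,0,0,0,0.1,0,0,0,0,0,0,0,0,0,0,0,0,0,0,0],
)

```text
clock: 8.6
tool_pos: [0.5967, -0.1444, 0.1046]
eef_rot: [0.754, 0.657, 0.0, 0.0]
contact_force: [-0.2, -0.7, -0.7]
opening: 0.174
```

>>> carry_out(
  motion=[0,0,0.1,0,0,0,0,0,0,0,0,0,0,0,0.1,0,0,0,0,0,0,0,0,0,0,0,0,0,0,0],
)

```text
clock: 9.22
tool_pos: [0.5967, -0.1444, 0.1027]
eef_rot: [0.754, 0.657, 0.0, 0.0]
contact_force: [-1.2, -0.0, 2.1]
opening: 0.176
```

>>> carry_out(
  motion=[0,0,0.05,0,0,0,0,0,0,0,0,0,0,0,0,0,0,0],
)

```text
clock: 9.6
tool_pos: [0.5967, -0.1444, 0.1027]
eef_rot: [0.754, 0.657, 0.0, 0.0]
contact_force: [-1.9, -0.2, 5.7]
opening: 0.177
```

>>> carry_out(
  motion=[0,0,0.05,0,0,0,0,0,0,0,0,0,0,0,0,0,0,0],
)

```text
clock: 9.98
tool_pos: [0.5968, -0.1444, 0.1027]
eef_rot: [0.754, 0.657, 0.0, 0.0]
contact_force: [-3.2, 0.8, 10.1]
opening: 0.177
```

Contact came at exactly the expected floor height, 0.1027. Unload, open a little, and rise.

>>> carry_out(
  motion=[0,0,-0.08,0,0,0,0,0,0,0,0,0],
)

```text
clock: 10.22
tool_pos: [0.5968, -0.1444, 0.1027]
eef_rot: [0.754, 0.657, 0.0, 0.0]
contact_force: [-2.0, -0.4, 6.0]
opening: 0.175
```

>>> carry_out(
  motion=[0,0,0,0,0,0,0,0,0,0,0,0,0,0,0,0,0,0,0,0,0,0,0,0],
  hand=3.4,
)

```text
clock: 10.72
tool_pos: [0.5967, -0.1444, 0.1022]
eef_rot: [0.754, 0.657, -0.0, -0.0]
contact_force: [-0.3, -0.4, 0.3]
opening: 0.388
```

>>> carry_out(
  motion=[0,0,-0.5,0,0,0,0,0,-1.5,0,0,0,0,0,-3,0,0,0,0,0,-4,0,0,0,0,0,-2,0,0,0,0,0,0,0,0,0],
)

```text
clock: 11.48
tool_pos: [0.5978, -0.1446, 0.2149]
eef_rot: [0.754, 0.657, 0.002, 0.002]
contact_force: [0.2, 0.3, 0.2]
opening: 0.385
```

Run:
```python
from h import *
a=snapshot('scene');s=monitor.get_state();print(s['clock'],s['tool_pos'],s['contact_force'])
pl=plan([.6195,.0215,.215],np.pi/2-.137,5)
w=24;u,v=proj(a,[.597,-.145,.035])[0].astype(int);im=cv2.resize(a['frame'][v-w:v+w,u-w:u+w,::-1],(500,500),interpolation=cv2.INTER_CUBIC)
im0=im.copy()
cv2.polylines(im,[((proj(a,se2((.597,-.1445,-.137),poly(-.025,.025,-.018,.018,.032)))-[u-w,v-w]+.5)*250/w).astype(int)],False,(0,255,0),1)
cv2.imwrite('pics/k.png',cv2.resize(np.hstack([im0,im]),(800,400)))
m=finder.masks_of(a,'blade')
for r in m[:2]:
    X,_=cloud(a,r['pixels']);print(r['p'],r['extent'],np.median(X,0))
```

```text
11.525 [ 0.59693082 -0.14454711  0.21335112] [-0.04833698  0.39169057  0.29370022]
[3.35, -0.01, -0.03, 0.0, 0.0, 0.0],
[3.35, -0.01, -0.03, 0.0, 0.0, 0.0],
[3.35, 0.0, -0.04, 0.001, 0.0, 0.0],
[3.35, -0.01, -0.03, 0.0, 0.0, 0.0],
[3.36, 0.0, -0.04, 0.001, 0.0, 0.0],
end [0.6195 0.0215 0.215 ]
```

View pics/k.png

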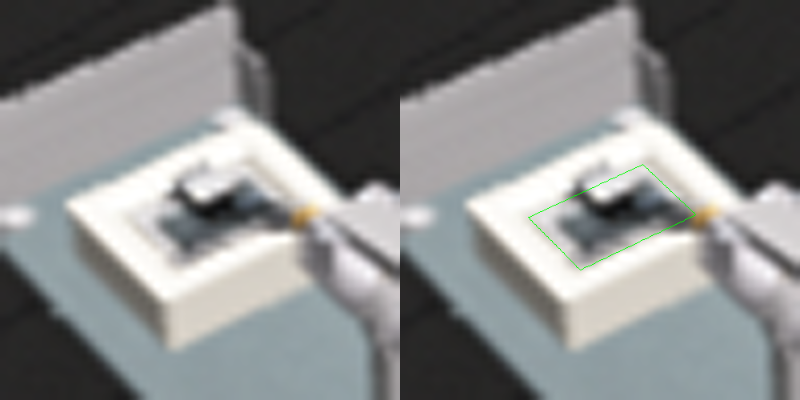

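The blade lies in the pocket with its block up and cutter towards the nozzle; the outline fits. Next I'll measure the lever profile.

Run:
```python
from h import *
for f in('b.npz','a.npz'):
    p=dict(np.load(f));X,_=cloud(p);d=X[:,:2]-[.614,-.0203];c,s=np.cos(-.137),np.sin(-.137)
    S=np.c_[d@[c,s],d@[-s,c],X[:,2]]
    m=(abs(S[:,0])<.02)&(S[:,1]>-.06)&(S[:,1]<.11)&(S[:,2]>.095);S=S[m]
    print(f,'max y',np.sort(S[:,1])[-8:].round(4))
    for y in np.arange(-.06,.1,.01):
        q=S[abs(S[:,1]-y)<.005]
        if len(q): print(round(y,3),len(q),np.percentile(q[:,2],[50,90]).round(4),'x',q[:,0].mean().round(4),q[:,0].min().round(4),q[:,0].max().round(4))
    t=S[(S[:,1]>0)&(S[:,1]<.075)];k=np.polyfit(t[:,1],t[:,2],1);print('slope deg',np.degrees(np.arctan(k[0])),'y at z=.123',(.123-k[1])/k[0])
```

```text
b.npz max y [0.0836 0.0839 0.0839 0.0846 0.0849 0.0855 0.0878 0.0904]
-0.03 24 [0.1029 0.1056] x -0.0028 -0.0164 0.0128
-0.02 47 [0.1039 0.106 ] x -0.0028 -0.017 0.0149
-0.01 32 [0.1076 0.109 ] x -0.002 -0.0123 0.0085
0.0 34 [0.1088 0.1116] x -0.0022 -0.0116 0.0089
0.01 32 [0.1109 0.1125] x -0.0024 -0.0117 0.0072
0.02 33 [0.1134 0.1152] x -0.0022 -0.0115 0.0082
0.03 32 [0.1154 0.1173] x -0.0024 -0.012 0.0081
0.04 34 [0.1172 0.119 ] x -0.0025 -0.0119 0.0086
0.05 32 [0.1196 0.1216] x -0.0018 -0.0114 0.0081
0.06 31 [0.1208 0.1235] x -0.0018 -0.0116 0.0079
0.07 33 [0.1238 0.1258] x -0.0017 -0.0114 0.0083
0.08 30 [0.1261 0.1281] x -0.0016 -0.0109 0.008
0.09 3 [0.0958 0.119 ] x -0.0025 -0.0049 0.0019
slope deg 11.672786344767998 y at z=.123 0.06872217084759116
a.npz max y [0.0794 0.08   0.0807 0.0822 0.0827 0.083  0.0831 0.0831]
-0.03 15 [0.1041 0.1065] x 0.0029 -0.0129 0.0156
-0.02 28 [0.1058 0.1083] x 0.0057 -0.0134 0.0157
-0.01 21 [0.1083 0.11  ] x 0.0022 -0.0099 0.0102
0.0 18 [0.1105 0.1122] x 0.0032 -0.0086 0.0107
0.01 20 [0.1126 0.1149] x 0.0035 -0.0086 0.0112
0.02 19 [0.1146 0.1159] x 0.0027 -0.0088 0.0105
0.03 23 [0.1165 0.118 ] x 0.0027 -0.0095 0.0106
0.04 22 [0.1188 0.1207] x 0.003 -0.0071 0.0109
0.05 17 [0.1213 0.1229] x 0.0009 -0.0088 0.0092
0.06 19 [0.1231 0.1242] x 0.0009 -0.0084 0.0099
0.07 15 [0.1246 0.1262] x 0.0009 -0.0091 0.0095
0.08 17 [0.1268 0.128 ] x 0.0006 -0.008 0.0092
slope deg 12.494580232531543 y at z=.123 0.06079077168570385
```

>>> carry_out(
  motion=[3.7,0,0,0,0,0,4,0,0,0,0,0,4,0,0,0,0,0,4,0,0,0,0,0,2.8,0,0,0,0,0,0,0,0,0,0,0,0,0,0,0,0,0,0,0,0,0,0,0],
  hand=0,
)

```text
clock: 12.58
tool_pos: [0.6217, 0.0364, 0.2119]
eef_rot: [0.755, 0.656, -0.001, 0.0]
contact_force: [-0.4, 0.2, 0.3]
opening: 0.007
```

Run:
```python
from h import *
s=monitor.get_state();print(s['clock'],s['tool_pos'],s['opening'],s['contact_force'])
plan([.6217,.0391,.192],np.pi/2-.137,2)
```

```text
12.575 [0.62170585 0.03635914 0.21188325] 0.007338487785240543 [-0.35396956  0.21041882  0.25887022]
[0.14, -0.02, 0.99, 0.0, 0.001, -0.001],
[0.13, -0.02, 1.0, -0.001, 0.001, -0.002],
end [0.6217 0.0391 0.192 ]
```

>>> carry_out(
  motion=[0.1,0,1,0,0,0,0.1,0,1,0,0,0,0,0,0.5,0,0,0,0,0,0.4,0,0,0,0,0,0,0,0,0,0,0,0,0,0,0],
)

```text
clock: 13.32
tool_pos: [0.6221, 0.0415, 0.1837]
eef_rot: [0.754, 0.657, 0.0, -0.0]
contact_force: [-2.5, 1.8, 4.1]
opening: 0.003
```

>>> carry_out(
  motion=[-0.1,0,0.2,0,0,0,-0.1,0,0.2,0,0,0,0,0,0.2,0,0,0,0,0,0.2,0,0,0,0,0,0,0,0,0,0,0,0,0,0,0],
)

```text
clock: 14.08
tool_pos: [0.6228, 0.0401, 0.176]
eef_rot: [0.754, 0.657, 0.002, 0.0]
contact_force: [-2.1, 4.6, 6.3]
opening: 0.005
```

>>> carry_out(
  motion=[0,0,0.2,0,0,0,0,0,0.1,0,0,0,0,0,0,0,0,0,0,0,0,0,0,0],
)

```text
clock: 14.58
tool_pos: [0.6228, 0.0404, 0.1732]
eef_rot: [0.754, 0.657, 0.002, -0.0]
contact_force: [-1.7, 3.4, 7.7]
opening: 0.008
```

>>> carry_out(
  motion=[0,0,0.1,0,0,0,0,0,0.1,0,0,0,0,0,0,0,0,0,0,0,0,0,0,0],
)

```text
clock: 15.08
tool_pos: [0.6229, 0.0406, 0.172]
eef_rot: [0.754, 0.657, 0.002, 0.0]
contact_force: [-3.1, 4.4, 12.8]
opening: 0.008
```

>>> carry_out(
  motion=[0,0,0.1,0,0,0,0,0,0,0,0,0,0,0,0,0,0,0,0,0,0,0,0,0],
)

```text
clock: 15.58
tool_pos: [0.6229, 0.0406, 0.1717]
eef_rot: [0.754, 0.657, 0.002, 0.0]
contact_force: [-4.9, 2.2, 17.6]
opening: 0.002
```

Stop reached: the force climbs while z stays at 0.1717 (tip 0.1077, against the expected 0.108). I'll let it settle and check.

>>> carry_out(
  motion=[0,0,0.03,0,0,0,0,0,0,0,0,0,0,0,0,0,0,0,0,0,0,0,0,0,0,0,0,0,0,0,0,0,0,0,0,0,0,0,0,0,0,0,0,0,0,0,0,0],
)

```text
clock: 16.58
tool_pos: [0.6229, 0.0406, 0.1717]
eef_rot: [0.754, 0.657, 0.002, 0.0]
contact_force: [-4.2, 3.0, 19.4]
opening: 0.002
```

Run:
```python
from h import *
a=snapshot('scene');s=monitor.get_state();print(s['clock'],s['tool_pos'],s['contact_force'],np.linalg.norm(s['contact_force']))
u,v=proj(a,[.61,-.04,.06])[0].astype(int);w=40;save(a,'l',(u-w-10,v-w,u+w+10,v+w),6)
for th in('canister','pin_brush','chew_bone','glass_dish'):
    for r in finder.masks_of(a,th)[:1]: print(th,r['extent'])
```

```text
16.625 [0.62292846 0.04058099 0.17167769] [-5.77864541  3.27561216 19.02729328] 20.1534182527339
canister [320.3, 251.8, 370.0, 320.7]
pin_brush [119.0, 155.1, 162.8, 188.5]
chew_bone [351.6, 238.7, 404.0, 260.7]
glass_dish [179.9, 125.3, 203.1, 144.0]
```

View pics/l.png

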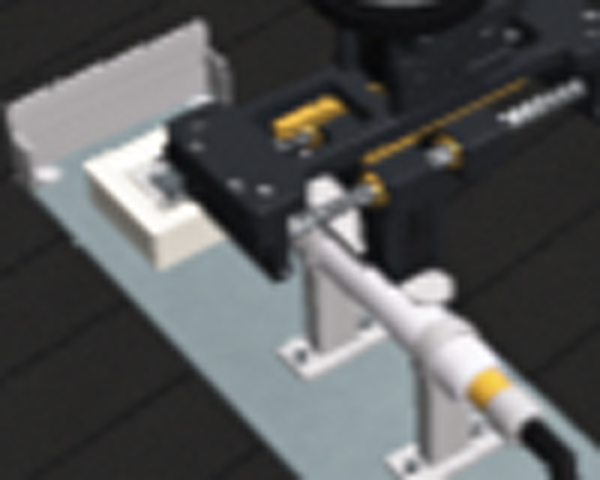

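The lever's end shows flat at about (435,288) under the closed fingers. The blade is still in the nest at (165,185), and the bystanders haven't moved. Handing in.

```bash
python3 -c "
from h import *
print(workorder.finish_job());s=monitor.get_state();print(s['clock'],s['tool_pos'],s['contact_force'])"
```

```text
the job is handed in; nothing more can be done
None
the job is handed in; nothing more can be done
```

The blade is seated in the nest and released, and the gripper is holding the lever at its stop. I handed the job in at about 16.8 s of robot time, and no verdict was reported.

**Blade:** I pinched it by the guide block and lowered it until it touched at the expected floor height (TCP z = 0.1027 m, about 10 N at most). I unloaded it before opening the fingers. A picture afterwards showed it in the pocket, cutter side up and teeth towards the nozzle. I judged that it lies flat from this one view and the contact height only.

**Lever:** I pressed it with closed fingers until it stopped moving, with the fingertips at 0.1077 m against the expected 0.108 m. It held steady there at about 19 N downwards (about 20 N in total), well under the 50 N limit.

**Bystanders:** The canister, brush, bone and dish show in the scene picture within a few pixels of where they started.

**Checks that disagreed:**
- **Camera fits:** the two cameras differed by 1–4 mm, and by 12 mm for the stand lengthwise, because the top view took in the splash guard. I dropped that edge from the fit.
- **Held blade:** one outline fit of it in the gripper failed. I used the tool pose and an overlay instead.
- **Lever pad:** my first guess at its position along the stand was about 18 mm off. I corrected it from depth data before pressing.

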